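# Set out the sample-preparation place beside the chromatograph

## Task

Set out the taped mat for the next run: stand the amber bottle in the middle of the stirrer's plate, and stand the steel waste beaker on the mat midway between the stirrer and the vial rack, in line with the middle of the plate and the middle of the rack. Cover the beaker with its white cover, laid flat and centred so that the mouth is closed, and stand the loose vial on the mat squarely in front of the middle of the rack (on the robot's side), leaving a 3 cm gap to the rack. Everything ends upright and let go, and the wrench, tin and timer are left where they are.

Things in the scene. Friction and masses are not known exactly. Their poses are not given: they have to be found in the camera images.
- bottle: Loose amber glass bottle with a white screw cap: body 48 mm in diameter up to 60 mm, a shoulder narrowing to 30 mm at 70 mm, cap 36 mm in diameter from 70 to 92 mm (its top). About 180 g. Starts upright on the bench beside the mat. Origin: centre of its underside; z up its axis.
- beaker: Loose open stainless beaker, a plain cylinder 60 mm in outer diameter, 80 mm high, wall 3 mm. About 140 g. Starts upright, mouth up, on the bench beside the mat. Origin: centre of its underside; z up its axis.
- cover: Loose white plastic beaker cover: flat disc 72 mm in diameter and 5 mm thick, plain flat underside, with an upright round knob 20 mm in diameter on its middle from 5 to 37 mm above the underside. About 50 g. Starts lying on the bench beside the mat, knob up. Origin: centre of its underside; z up along the knob.
- vial: Loose small amber glass vial with a crimped aluminium cap, 23 mm in diameter up to 54 mm, cap 20 mm in diameter, 75 mm high in all. About 30 g. Starts upright on the bench beside the mat, alone, not in the rack (the rack's nine vials look the same but are fixed). Origin: centre of its underside; z up its axis.
- stirrer: Fixed magnetic stirrer standing on the mat, blue-grey case 100 mm wide (y) and 130 mm deep (x from -80 to +50 mm), with a white square plate 94 x 94 mm on top, the plate's flat top 55 mm above the origin. A black knob sticks out of its front (-x) face. Origin: under the centre of the plate, at the underside of the case, on the mat's top; -x is its front, towards the robot. Stands at one end of the mat, left or right.
- rack: Fixed light-grey vial rack standing on the mat at the other end: block 100 x 100 mm, 34 mm high, holding nine fixed vials in 3 x 3 whose tops are 81 mm above the origin. Origin: centre of its underside, on the mat's top; -x is its front, towards the robot.
- mat: Fixed dark grey work mat with a green tape border, 3 mm thick, 390 mm wide (y) and 200 mm deep (x from -125 to +75 mm from the origin). Origin: on its underside, at the point midway between stirrer and rack, which stand 130 mm to either side of it along the mat's y (which one is on which side varies); its -x edge faces the robot, x, y axes along its edges; stirrer and rack are turned with it.
- wrench: Bystander: small steel open-ended wrench, 150 mm long, lying on the bench beyond the mat. Leave it. Origin: on its underside.
- tin: Bystander: flat round brass tin without a knob, 58 mm in diameter, 24 mm high, on the bench at the left far side. Leave it. Origin: centre of its underside.
- timer: Bystander: flat white lab timer, 60 x 75 x 18 mm, on the bench at the right far side. Leave it. Origin: centre of its underside.
Mind the look-alikes: they are no part of the job. What is shaped like the beaker but purple or turquoise is not meant.

How it is judged:
At the end, for the whole second after the job is handed in: Bottle on the plate within 15 mm of its centre; beaker on the mat within 15 mm of the mat's origin; cover flat on the rim within 9 mm of the beaker's axis; vial on the mat, 77 to 107 mm in front of the rack's centre, 15 mm sideways; all upright (0.1 rad), at rest (horizontal distance between bottle and stirrer below 0.015 m and z of bottle in the frame of stirrer between 0.05 and 0.06 m and horizontal distance between beaker and mat below 0.015 m and z of beaker in the frame of mat between -0.001 and 0.007 m and horizontal distance between cover and beaker below 0.009 m and z of cover in the frame of beaker between 0.076 and 0.085 m and x of vial in the frame of rack between -0.107 and -0.077 m and y of vial in the frame of rack between -0.015 and 0.015 m and z of vial in the frame of mat between -0.001 and 0.007 m and angle between each of bottle, beaker, cover, vial's own z axis and vertical below 0.1 rad and linear speed of each of bottle, beaker, cover, vial below 0.02 m/s); the robot touches nothing.
It fails at once if the wrench, tin or timer is pushed more than 20 mm from its place (distance of any of wrench, tin, timer from where it was at the start of the episode above 0.02 m).
It also fails if it takes over 118 s, if anything falls off the work surface, if the arm or the gripper's body presses on something with over 40 N, if the wrist force passes 120 N, or if a joint passes its speed limit or range.

## Robot

A 7-joint arm with a two-finger parallel gripper is mounted at the origin on the work surface. World frame = base frame: x ahead of the robot, y to its left, z up, the work surface at z = 0. Lengths are in m, angles in rad, forces in N, time in s.
With the tool pointing down it reaches from about 0.35 to 0.9 m from the base axis. Payload 8.1 kg.
Tool frame: the origin (TCP) lies where the fingers leave the gripper's body, on its centre line; the fingertips stand 73 mm ahead of it and the grasp point (between the pads) lies 54 mm ahead of it; z points along the fingers, y is the line along which they close (so a half turn about z gives the same grasp; the last joint's range is limited). The gripper opens to 85 mm and grips with 20 to 120 N. Pads are 22 mm wide; open, the fingers measure 114 mm over their backs; the gripper's body (76 mm by 85 mm) begins 54 mm behind the grasp point. The pads swing forward as they close: fully open they stand 13 mm farther back than shut.
Start: joints at [-1.296, 0.434, 0.025, 1.573, -0.012, 1.134, -0.075], TCP at [0.231, 0.581, 0.304] pointing down, gripper open.
Joint ranges: [-2.62, 2.62], [-0.44, 2.09], [-1.27, 1.32], [0.08, 2.57], [-1.32, 4.46], [0.12, 2], [-2.74, 2.74]. Speed limits (rad/s): [2.22, 2.22, 3.01, 3.01, 3.14, 3.14, 3.14].

## Interface

Orientations are given as a unit quaternion [x, y, z, w].
In Python, from cell import arm, eyes gives the robot as it stands.
- The arm moves only by the shell command python3 -m inch 'ROWS' [FORCE]. ROWS is JSON, a list of rows, each an object with "delta_pos": the shift along the tool's x, y, z as a fraction of full scale, a list of three; "angular": the turn, a rotation vector about the tool's x, y, z as a fraction of full scale, a list of three; "gripper": the closure, from 0 (fully open) to 1 (shut). A call has 1 to 20 rows; each row shifts and turns the commanded pose from where the row before left it, along the tool's axes as they then stand; what a row does not reach is not made up. Full scale, the value 1, is 300 mm for a shift and 45 degrees for a turn. A row lasts 1/12 s, in which the tool goes at most 41.7 mm and 7.16 degrees, less where a joint would pass 70% of its speed; a pose out of reach is approached as far as the arm can. A call with a number of a shift or a turn outside -1 to 1 is refused whole. A call with a gripper value outside its range is refused whole. The fingers move at their own pace and stop on an object; FORCE is the grip in N (left out, the last holds). Time passes only in rows, so rows that do not move let the fingers close. It gives the time, the measured TCP pose, the force, the opening and the grip force at its end, in the units of the state.
- arm.get_state(): the state, without advancing time (a new reading comes with each control period).
- eyes.capture(name): name is "scene" or "top" or "wrist"; returns a dict with "frame" (384x512x3 uint8, red, green, blue), "K" (3x3 intrinsics, pixels), "world_to_cam" (4x4, takes a point from world to camera coordinates); the wrist camera has in their place "tool_from_camera" (4x4, takes a point from camera to tool coordinates, whose origin is the TCP and whose axes are the flange's). Camera axes: x right, y down, z forward; pixel columns grow to the right and rows downward; lengths in m; the calibration is good to about 2 mm. A picture is of the moment at which its call begins: read the wrist's pose just before it. There is no depth.
- arm.job_done(): hands the job in; it is judged then, once.
The state is a dict: "time": time; "joints": joint angles; "dq": joint speeds; "joint_torque": joint torques, N m; "position": TCP position; "ee_rot": TCP orientation; "wrist_force": force on the tool from outside, world axes, zero at the start; "moment": the same for the moment, N m; "width": finger opening in m; "grip_force": force on a finger pad.
Only numpy, scipy, OpenCV 4.12 (cv2) and the standard library are available. Lean on these libraries where they do the work, as an engineer would, in place of code of your own. Each camera call takes 0.05 s, during which the arm holds its last target. There are 200 camera calls.

## Working session

There is one attempt and no reset: what is moved stays moved. The work goes in short steps, Python scripts to look and compute and a shell command to move; the robot and the scene stay as the last step left them, time stands still between calls to the robot, and variables do not carry over. Pictures are saved under pics/ and viewed, at most 15 in all, crops included, and the job is handed in when it is done.

```bash
ls; mkdir -p pics; python3 - <<'E'
from cell import arm, eyes
import cv2
s=arm.get_state(); print({k:s[k] for k in('time','position','ee_rot','width')})
for n in('scene','top'):
    c=eyes.capture(n); cv2.imwrite(f'pics/{n}0.png',c['frame'][:,:,::-1]); print(c['K'],c['world_to_cam'])
E
```

```text
pics
{'time': 0.0, 'position': array([0.2304573 , 0.58052089, 0.3031184 ]), 'ee_rot': array([ 1.87814918e-01,  9.82204105e-01, -8.04615992e-04, -6.93779699e-05]), 'width': 0.08504853052846575}
[[353.20654828   0.         246.43577253]
 [  0.         353.20654828 192.80629774]
 [  0.           0.           1.        ]] [[-0.57414005  0.81874795  0.00387307  0.28720101]
 [ 0.48192586  0.34176303 -0.80681194 -0.23721032]
 [-0.66189929 -0.46135651 -0.59079565  1.40442903]
 [ 0.          0.          0.          1.        ]]
[[448.41805733   0.         256.2364575 ]
 [  0.         448.41805733 192.11015384]
 [  0.           0.           1.        ]] [[ 2.65389164e-02 -9.99639305e-01  4.11659472e-03  1.80471897e-02]
 [-9.93491610e-01 -2.68315758e-02 -1.10699987e-01  5.73316737e-01]
 [ 1.10770513e-01 -1.15194462e-03 -9.93845343e-01  1.52258270e+00]
 [ 0.00000000e+00  0.00000000e+00  0.00000000e+00  1.00000000e+00]]
```

View pics/top0.png

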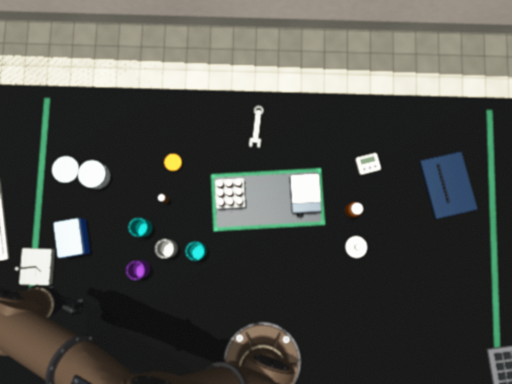

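View pics/scene0.png

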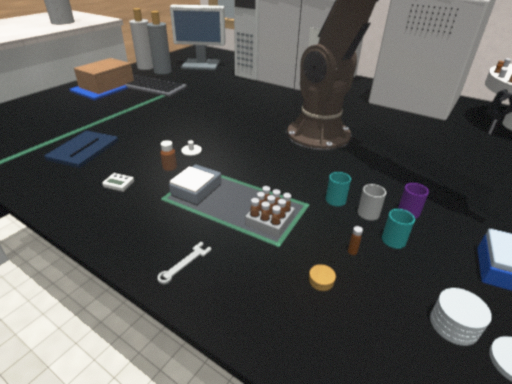

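Top view: the steel (grey) beaker is at (166,248). The look-alikes are turquoise at (139,228) and (195,251) and purple at (137,270). Only the one at (166,248) is grey steel. The loose vial is at (162,198), the bottle at (355,209) and the cover at (356,247). The mat centre is near (268,200), with the rack left and the stirrer right. I'll enlarge to confirm and measure.

```bash
cat > h.py <<'E'
import numpy as np, cv2
from cell import arm, eyes
from scipy.spatial.transform import Rotation as R
def ray(c,uv,z,st=None):
    """pixel -> world point on plane z"""
    if 'world_to_cam' in c: T=np.linalg.inv(c['world_to_cam'])
    else:
        W=np.eye(4); W[:3,:3]=R.from_quat(st['ee_rot']).as_matrix(); W[:3,3]=st['position']; T=W@c['tool_from_camera']
    d=T[:3,:3]@np.linalg.inv(c['K'])@[uv[0],uv[1],1]; o=T[:3,3]
    return o+d*(z-o[2])/d[2]
def blobs(m,amin=15):
    n,l,s,ce=cv2.connectedComponentsWithStats(m.astype(np.uint8))
    return [(ce[i].round(1),s[i]) for i in range(1,n) if s[i,4]>=amin]
E
python3 - <<'E'
from h import *
c=eyes.capture('top'); f=c['frame']; hsv=cv2.cvtColor(f,cv2.COLOR_RGB2HSV)
g=cv2.inRange(hsv,(60,80,50),(85,255,255)); g[:, :205]=0; g[:,335:]=0; g[:160]=0; g[240:]=0
p=cv2.findNonZero(g); r=cv2.minAreaRect(p); b=cv2.boxPoints(r)
w=np.array([ray(c,x,0.003) for x in b]); print(b.round(1),w.round(4)); print('ctr',w.mean(0),[np.linalg.norm(w[i]-w[(i+1)%4]) for i in range(4)])
v=hsv[:,:,2]; s=hsv[:,:,1]
br=((v>110)&(s<60)).astype(np.uint8)
for n,(x,y,h),z in (('bottle',(356,208,14),.092),('cover',(356,247,16),.005),('vial',(162,198,9),.075),('beaker',(166,248,14),.08)):
    m=np.zeros_like(br); m[y-h:y+h,x-h:x+h]=br[y-h:y+h,x-h:x+h]
    q=cv2.findNonZero(m); e=cv2.minEnclosingCircle(q); bb=cv2.boundingRect(q); 
    print(n,e,bb,ray(c,e[0],z).round(4),'diam',2*e[1]*1.45/448)
cv2.imwrite('pics/crop0.png',cv2.hconcat([cv2.resize(f[180:290,110:220,::-1],(380,380),interpolation=2),cv2.resize(f[180:290,310:420,::-1],(380,380),interpolation=2)]))
E
```

```text
[[208.5 172.7]
 [322.2 166. ]
 [325.7 225.5]
 [212.  232.2]] [[ 0.6406  0.2046  0.003 ]
 [ 0.6756 -0.1988  0.003 ]
 [ 0.4648 -0.2132  0.003 ]
 [ 0.4308  0.1843  0.003 ]]
ctr [ 0.55294496 -0.00576843  0.003     ] [np.float64(0.40490696009893407), np.float64(0.2113356754451016), np.float64(0.39898693650512546), np.float64(0.21074269593755204)]
bottle ((356.90447998046875, 208.20787048339844), 6.303892135620117) (351, 202, 13, 13) [ 0.5212 -0.3022  0.092 ] diam 0.04080644462789808
cover ((355.7363586425781, 246.66000366210938), 11.343160629272461) (345, 236, 23, 23) [ 0.3939 -0.3181  0.005 ] diam 0.07342670943055833
vial ((161.0, 197.3333282470703), 4.013968467712402) (157, 194, 9, 8) [0.5415 0.353  0.075 ] diam 0.025983278027602606
beaker ((164.35537719726562, 248.34710693359375), 9.936203956604004) (155, 239, 20, 20) [0.3719 0.3324 0.08  ] diam 0.06431917739765984
```

View pics/crop0.png

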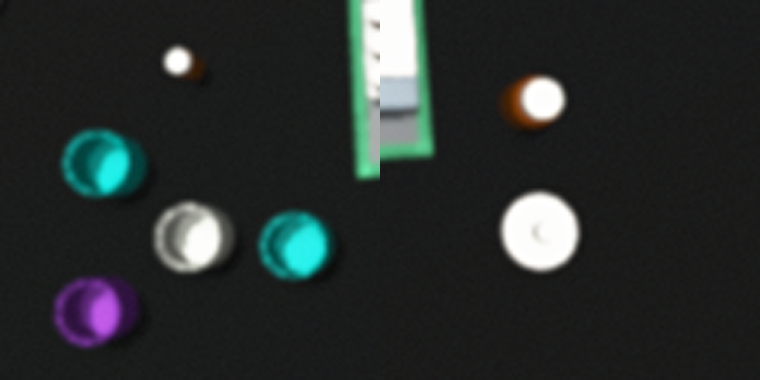

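Confirmed: steel at crop (193,237), with turquoise and purple beside it. The mat yaw is about 0.086 rad and its origin is about (0.578,-0.004). The left crop also shows the vial at (178,62), and the right one the bottle and the knobbed cover. I'll start with the beaker, gripping along mat x so the fingers stay clear of its neighbours.

```bash
cat >> h.py <<'E'
def plan(p,yaw=None):
    """total turn (tool, fraction), then total shift in the tool axes after the turn (fraction)"""
    s=arm.get_state(); Rc=R.from_quat(s['ee_rot']); Y=Rc.as_matrix()[:,1]; a=np.arctan2(Y[1],Y[0])
    if yaw is not None: a+= (yaw-a+np.pi/2)%np.pi-np.pi/2
    y=np.array([np.cos(a),np.sin(a),0]); z=np.array([0,0,-1.]); T=np.c_[np.cross(y,z),y,z]
    rv=(Rc.inv()*R.from_matrix(T)).as_rotvec()
    d=T.T@(np.array(p)-s['position'])
    print('t',round(s['time'],2),'turn',(rv/np.radians(45)).round(4),'rows>=',np.ceil(np.degrees(abs(rv).max())/7.16),'shift',(d/.3).round(4),'rows>=',np.ceil(np.linalg.norm(d)/.0417))
E
python3 -c "
from h import *
plan((.372,.332,.22),.086)"
```

```text
t 0.15 turn [-1.3000e-03  9.0000e-04  1.4094e+00] rows>= 9.0 shift [-0.8663  0.3989  0.2777] rows>= 8.0
```

```bash
python3 -m inch '[{"delta_pos":[0,0,0],"angular":[0,0,0.141],"gripper":0},{"delta_pos":[0,0,0],"angular":[0,0,0.141],"gripper":0},{"delta_pos":[0,0,0],"angular":[0,0,0.141],"gripper":0},{"delta_pos":[0,0,0],"angular":[0,0,0.141],"gripper":0},{"delta_pos":[0,0,0],"angular":[0,0,0.141],"gripper":0},{"delta_pos":[0,0,0],"angular":[0,0,0.141],"gripper":0},{"delta_pos":[0,0,0],"angular":[0,0,0.141],"gripper":0},{"delta_pos":[0,0,0],"angular":[0,0,0.141],"gripper":0},{"delta_pos":[0,0,0],"angular":[0,0,0.141],"gripper":0},{"delta_pos":[0,0,0],"angular":[0,0,0.141],"gripper":0},{"delta_pos":[-0.1,0.04,0.03],"angular":[0,0,0],"gripper":0},{"delta_pos":[-0.1,0.04,0.03],"angular":[0,0,0],"gripper":0},{"delta_pos":[-0.1,0.05,0.03],"angular":[0,0,0],"gripper":0},{"delta_pos":[-0.1,0.05,0.03],"angular":[0,0,0],"gripper":0},{"delta_pos":[-0.1,0.05,0.03],"angular":[0,0,0],"gripper":0},{"delta_pos":[-0.1,0.05,0.03],"angular":[0,0,0],"gripper":0},{"delta_pos":[-0.1,0.05,0.03],"angular":[0,0,0],"gripper":0},{"delta_pos":[-0.1,0.05,0.04],"angular":[0,0,0],"gripper":0},{"delta_pos":[-0.066,0.02,0.028],"angular":[0,0,0],"gripper":0},{"delta_pos":[0,0,0],"angular":[0,0,0],"gripper":0}]'
python3 - <<'E'
from h import *
plan((.372,.332,.22),.086)
s=arm.get_state(); c=eyes.capture('wrist'); cv2.imwrite('pics/w1.png',c['frame'][:,:,::-1]); print(c['K'],c['tool_from_camera'].round(4)); np.save('w1.npy',c['frame'])
E
```

```text
time: 1.82
position: [0.3739, 0.3268, 0.219]
ee_rot: [0.679, 0.734, -0.002, 0.001]
wrist_force: [-0.3, -0.4, -0.7]
width: 0.0855
grip_force: 0.0
t 1.82 turn [-0.002   0.005  -0.0092] rows>= 1.0 shift [ 0.0179 -0.0047 -0.0032] rows>= 1.0
[[319.59514914   0.         258.95137113]
 [  0.         319.59514914 188.11464046]
 [  0.           0.           1.        ]] [[-7.000e-04 -9.645e-01 -2.641e-01  6.650e-02]
 [ 1.000e+00 -5.000e-04 -8.000e-04 -1.000e-04]
 [ 6.000e-04 -2.641e-01  9.645e-01 -6.990e-02]
 [ 0.000e+00  0.000e+00  0.000e+00  1.000e+00]]
```

View pics/w1.png

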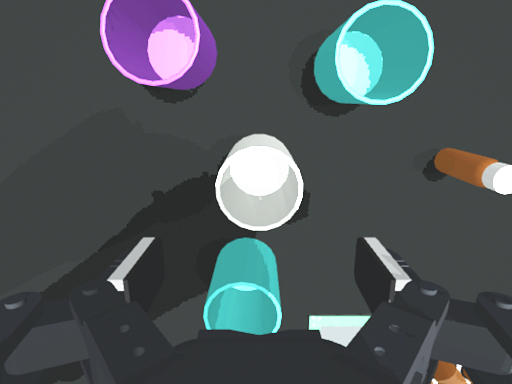

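The wrist view shows the grey beaker's rim at about (259,188), radius 43 px, with purple at (150,30), turquoise at (383,50) and (243,312), and the vial at (497,178). I'll work out the rim and vial centres from these.

```bash
python3 - <<'E'
from h import *
c=eyes.capture('wrist'); s=arm.get_state()
for n,uv,z in(('rim',(259,188),.08),('rimL',(216,188),.08),('rimR',(302,188),.08),('turq1 rim',(383,50),.08),('turq2',(243,312),.08),('vial',(500,179),.075)): print(n,ray(c,uv,z,s).round(4))
p=ray(c,(259,188),.08,s); plan((p[0],p[1],.104),.086)
E
```

```text
rim [0.3714 0.3405 0.08  ]
rimL [0.3422 0.3381 0.08  ]
rimR [0.4006 0.343  0.08  ]
turq1 rim [0.4395 0.4337 0.08  ]
turq2 [0.3673 0.2417 0.08  ]
vial [0.5372 0.3595 0.075 ]
t 1.92 turn [-0.0008  0.0005 -0.0032] rows>= 1.0 shift [ 0.0299 -0.0011  0.3878] rows>= 3.0
```

```bash
python3 -m inch '[{"delta_pos":[0.013,0,0.1],"angular":[0,0,0],"gripper":0},{"delta_pos":[0,0,0.1],"angular":[0,0,0],"gripper":0},{"delta_pos":[0,0,0.1],"angular":[0,0,0],"gripper":0},{"delta_pos":[0,0,0.06],"angular":[0,0,0],"gripper":0},{"delta_pos":[0,0,0.028],"angular":[0,0,0],"gripper":0},{"delta_pos":[0,0,0],"angular":[0,0,0],"gripper":0},{"delta_pos":[0,0,0],"angular":[0,0,0],"gripper":0},{"delta_pos":[0,0,0],"angular":[0,0,0],"gripper":1},{"delta_pos":[0,0,0],"angular":[0,0,0],"gripper":1},{"delta_pos":[0,0,0],"angular":[0,0,0],"gripper":1},{"delta_pos":[0,0,0],"angular":[0,0,0],"gripper":1},{"delta_pos":[0,0,0],"angular":[0,0,0],"gripper":1},{"delta_pos":[0,0,0],"angular":[0,0,0],"gripper":1},{"delta_pos":[0,0,0],"angular":[0,0,0],"gripper":1}]' 35
python3 - <<'E'
from h import *
s=arm.get_state(); c=eyes.capture('wrist'); cv2.imwrite('pics/w2.png',c['frame'][:,:,::-1])
plan((.5779,-.0036,.27),.086)
E
```

```text
time: 3.08
position: [0.3725, 0.337, 0.1056]
ee_rot: [0.676, 0.737, 0.001, -0.0]
wrist_force: [-0.2, -0.6, 6.8]
width: 0.0593
grip_force: 36.2
t 3.13 turn [ 0.0021 -0.0028 -0.0004] rows>= 1.0 shift [-1.19    0.5846 -0.548 ] rows>= 11.0
```

View pics/w2.png

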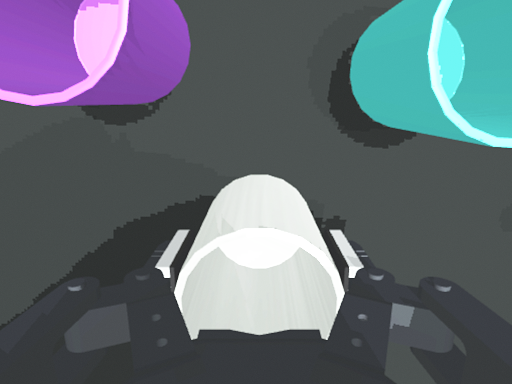

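The beaker is held between the pads (width 59 mm). Now lift and carry it over the mat.

```bash
python3 -m inch '[{"delta_pos":[0,0,-0.06],"angular":[0,0,0],"gripper":1},{"delta_pos":[0,0,-0.12],"angular":[0,0,0],"gripper":1},{"delta_pos":[0,0,-0.12],"angular":[0,0,0],"gripper":1},{"delta_pos":[0,0,-0.12],"angular":[0,0,0],"gripper":1},{"delta_pos":[-0.03,0.01,-0.1],"angular":[0,0,0],"gripper":1},{"delta_pos":[-0.08,0.04,-0.028],"angular":[0,0,0],"gripper":1},{"delta_pos":[-0.1,0.05,0],"angular":[0,0,0],"gripper":1},{"delta_pos":[-0.11,0.055,0],"angular":[0,0,0],"gripper":1},{"delta_pos":[-0.11,0.055,0],"angular":[0,0,0],"gripper":1},{"delta_pos":[-0.11,0.055,0],"angular":[0,0,0],"gripper":1},{"delta_pos":[-0.11,0.055,0],"angular":[0,0,0],"gripper":1},{"delta_pos":[-0.11,0.055,0],"angular":[0,0,0],"gripper":1},{"delta_pos":[-0.11,0.055,0],"angular":[0,0,0],"gripper":1},{"delta_pos":[-0.11,0.055,0],"angular":[0,0,0],"gripper":1},{"delta_pos":[-0.1,0.05,0],"angular":[0,0,0],"gripper":1},{"delta_pos":[-0.07,0.03,0],"angular":[0,0,0],"gripper":1},{"delta_pos":[-0.04,0.025,0],"angular":[0,0,0],"gripper":1},{"delta_pos":[0,0,0],"angular":[0,0,0],"gripper":1},{"delta_pos":[0,0,0],"angular":[0,0,0],"gripper":1},{"delta_pos":[0,0,0],"angular":[0,0,0],"gripper":1}]'
python3 - <<'E'
from h import *
plan((.5779,-.0036,.107),.086)
s=arm.get_state(); c=eyes.capture('wrist'); cv2.imwrite('pics/w3.png',c['frame'][:,:,::-1])
E
```

```text
time: 4.8
position: [0.5784, -0.0035, 0.2688]
ee_rot: [0.676, 0.737, 0.0, -0.0]
wrist_force: [0.3, -0.1, -1.9]
width: 0.0599
grip_force: 38.7
t 4.8 turn [-0.0001 -0.0012  0.0003] rows>= 1.0 shift [-3.000e-04 -1.600e-03  5.392e-01] rows>= 4.0
```

View pics/w3.png

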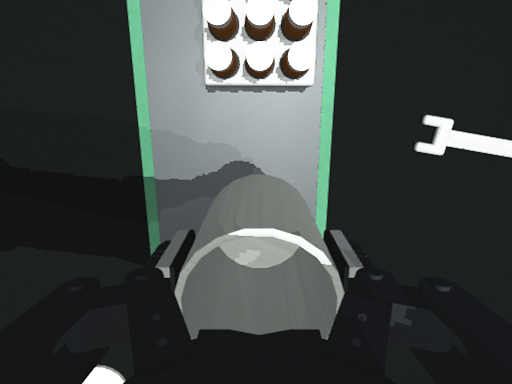

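Rack inner edge top at (208–314, 87), and the beaker's far rim at (258,230). I'll use both to check the mat estimate and where the beaker sits in the grip.

```bash
python3 - <<'E'
from h import *
s=arm.get_state(); c=eyes.capture('wrist')
a,b=[ray(c,u,.037,s) for u in((205,86),(315,86))]; print(a,b,'len',np.linalg.norm(a-b),'mid',(a+b)/2)
l,r=[ray(c,u,.003,s) for u in((140,110),(333,110))]; print('mat edges',l.round(4),r.round(4),np.linalg.norm(l-r))
o=ray(c,(258,230),s['position'][2]-.0256,s); print('far rim',o,o-s['position'])
g=ray(c,(258,175),s['position'][2]-.1056,s); print('far base',g,g-s['position'])
E
```

```text
[0.52271516 0.0717815  0.037     ] [0.62135256 0.0803068  0.037     ] len 0.09900513974930543 mid [0.57203386 0.07604415 0.037     ]
mat edges [0.452  0.0437 0.003 ] [0.6483 0.0607 0.003 ] 0.19701601128190138
far rim [0.57549617 0.02314742 0.24311157] [-0.00283739  0.02627282 -0.0256    ]
far base [0.57523205 0.0229144  0.16311157] [-0.0031015  0.0260398 -0.1056   ]
```

The estimate holds: rack edge mid at (0.572,0.076) against (0.571,0.076) expected. The beaker sits 3.7 mm off in the grip, so I'll correct for that, lower and release.

```bash
python3 -m inch '[{"delta_pos":[0.012,0,0.1],"angular":[0,0,0],"gripper":1},{"delta_pos":[0,0,0.12],"angular":[0,0,0],"gripper":1},{"delta_pos":[0,0,0.12],"angular":[0,0,0],"gripper":1},{"delta_pos":[0,0,0.1],"angular":[0,0,0],"gripper":1},{"delta_pos":[0,0,0.06],"angular":[0,0,0],"gripper":1},{"delta_pos":[0,0,0.02],"angular":[0,0,0],"gripper":1},{"delta_pos":[0,0,0.013],"angular":[0,0,0],"gripper":1},{"delta_pos":[0,0,0],"angular":[0,0,0],"gripper":1},{"delta_pos":[0,0,0],"angular":[0,0,0],"gripper":1}]'
python3 -m inch '[{"delta_pos":[0,0,0],"angular":[0,0,0],"gripper":0.15},{"delta_pos":[0,0,0],"angular":[0,0,0],"gripper":0.1},{"delta_pos":[0,0,0],"angular":[0,0,0],"gripper":0},{"delta_pos":[0,0,0],"angular":[0,0,0],"gripper":0},{"delta_pos":[0,0,0],"angular":[0,0,0],"gripper":0},{"delta_pos":[0,0,0],"angular":[0,0,0],"gripper":0},{"delta_pos":[0,0,-0.05],"angular":[0,0,0],"gripper":0},{"delta_pos":[0,0,-0.1],"angular":[0,0,0],"gripper":0},{"delta_pos":[0,0,-0.12],"angular":[0,0,0],"gripper":0},{"delta_pos":[0,0,-0.1],"angular":[0,0,0],"gripper":0},{"delta_pos":[0,0,0],"angular":[0,0,0],"gripper":0},{"delta_pos":[0,0,0],"angular":[0,0,0],"gripper":0}]'
python3 -c "
from h import *
plan((.5385,.3555,.23),.086+1.5708)"
```

```text
time: 5.65
position: [0.5792, -0.0003, 0.11]
ee_rot: [0.676, 0.737, 0.001, 0.001]
wrist_force: [0.0, -0.3, -0.9]
width: 0.0599
grip_force: 38.7
time: 6.65
position: [0.5795, -0.0008, 0.2215]
ee_rot: [0.676, 0.737, 0.002, 0.001]
wrist_force: [-1.0, 0.3, 0.3]
width: 0.0852
grip_force: 0.0
t 6.65 turn [ 0.0035 -0.0042  1.9994] rows>= 13.0 shift [-0.034  -1.195  -0.0284] rows>= 9.0
```

```bash
python3 -c "
from h import *
print(arm.get_state()['joints'].round(2))"
python3 -m inch '[{"delta_pos":[0.05,0,-0.01],"angular":[0,0,0],"gripper":0},{"delta_pos":[0.1,0,-0.01],"angular":[0,0,0],"gripper":0},{"delta_pos":[0.12,0,-0.01],"angular":[0,0,0],"gripper":0},{"delta_pos":[0.12,0,0],"angular":[0,0,0],"gripper":0},{"delta_pos":[0.12,0,0],"angular":[0,0,0],"gripper":0},{"delta_pos":[0.12,0,0],"angular":[0,0,0],"gripper":0},{"delta_pos":[0.12,0,0],"angular":[0,0,0],"gripper":0},{"delta_pos":[0.12,-0.01,0],"angular":[0,0,0],"gripper":0},{"delta_pos":[0.12,-0.01,0],"angular":[0,0,0],"gripper":0},{"delta_pos":[0.12,-0.01,0],"angular":[0,0,0],"gripper":0},{"delta_pos":[0.06,-0.004,0],"angular":[0,0,0],"gripper":0},{"delta_pos":[0.025,0,0],"angular":[0,0,0],"gripper":0},{"delta_pos":[0,0,0],"angular":[0,0,0],"gripper":0}]'
python3 -c "
from h import *
plan((.5385,.3555,.23),.086+1.5708);print(arm.get_state()['joints'].round(2))"
```

```text
[-0.42  0.46  0.47  1.82 -0.26  0.92  0.25]
time: 7.73
position: [0.5365, 0.3575, 0.227]
ee_rot: [0.675, 0.738, -0.001, -0.0]
wrist_force: [-0.2, 0.1, -0.2]
width: 0.0857
grip_force: 0.0
t 7.73 turn [-2.6000e-03 -1.4000e-03 -1.9963e+00] rows>= 13.0 shift [-0.0062 -0.0073 -0.0099] rows>= 1.0
[-0.95  0.56  0.43  1.64 -0.27  1.01 -0.35]
```

```bash
python3 -m inch '[{"delta_pos":[0,0,0],"angular":[0,0,-0.133],"gripper":0},{"delta_pos":[0,0,0],"angular":[0,0,-0.133],"gripper":0},{"delta_pos":[0,0,0],"angular":[0,0,-0.133],"gripper":0},{"delta_pos":[0,0,0],"angular":[0,0,-0.133],"gripper":0},{"delta_pos":[0,0,0],"angular":[0,0,-0.133],"gripper":0},{"delta_pos":[0,0,0],"angular":[0,0,-0.133],"gripper":0},{"delta_pos":[0,0,0],"angular":[0,0,-0.133],"gripper":0},{"delta_pos":[0,0,0],"angular":[0,0,-0.133],"gripper":0},{"delta_pos":[0,0,0],"angular":[0,0,-0.133],"gripper":0},{"delta_pos":[0,0,0],"angular":[0,0,-0.133],"gripper":0},{"delta_pos":[0,0,0],"angular":[0,0,-0.133],"gripper":0},{"delta_pos":[0,0,0],"angular":[0,0,-0.133],"gripper":0},{"delta_pos":[0,0,0],"angular":[0,0,-0.133],"gripper":0},{"delta_pos":[0,0,0],"angular":[0,0,-0.133],"gripper":0},{"delta_pos":[0,0,0],"angular":[0,0,-0.134],"gripper":0},{"delta_pos":[0,0,0],"angular":[0,0,0],"gripper":0},{"delta_pos":[0,0,0],"angular":[0,0,0],"gripper":0},{"delta_pos":[0,0,0],"angular":[0,0,0],"gripper":0}]'
python3 - <<'E'
from h import *
plan((.5385,.3555,.099),.086+1.5708);print(arm.get_state()['joints'].round(2))
s=arm.get_state(); c=eyes.capture('wrist'); f=c['frame']; cv2.imwrite('pics/w4.png',f[:,:,::-1])
m=cv2.inRange(f,(170,170,170),(255,255,255))
for ce,st in blobs(m,60): print(ce,st,ray(c,ce,.075,s).round(4))
E
```

```text
time: 9.23
position: [0.5382, 0.3541, 0.2283]
ee_rot: [-0.039, 0.999, -0.0, -0.0]
wrist_force: [-0.6, -0.7, -0.1]
width: 0.0854
grip_force: 0.0
t 9.23 turn [-0.001  -0.0004 -0.0112] rows>= 1.0 shift [-0.0014  0.0046  0.431 ] rows>= 4.0
[-0.69  0.53  0.03  1.61 -0.02  1.    1.  ]
[417.4  42.6] [388  15  41  74 144] [0.4276 0.4475 0.075 ]
[355.2  61.5] [ 341   40   31   50 1033] [0.4419 0.4093 0.075 ]
[ 42.2 136. ] [    0    44    98   222 10336] [0.5064 0.2005 0.075 ]
[348.3  86.7] [338  54  34  55 128] [0.4578 0.4072 0.075 ]
[258.4 201.4] [245 186  28  30 637] [0.5423 0.3536 0.075 ]
[  2.6 211.6] [  0 203   7  19 105] [0.5647 0.1656 0.075 ]
[485.3 253.7] [ 452  229   60   74 1475] [0.571  0.5303 0.075 ]
[502.5 282.7] [487 265  25  32 465] [0.5946 0.5504 0.075 ]
[117.8 284.2] [109 279  15  12 104] [0.6191 0.2481 0.075 ]
[400.3 284.1] [395 279  15  12 100] [0.602  0.4704 0.075 ]
[225.4 307.7] [ 198  285   56   46 2060] [0.634  0.3338 0.075 ]
```

View pics/w4.png

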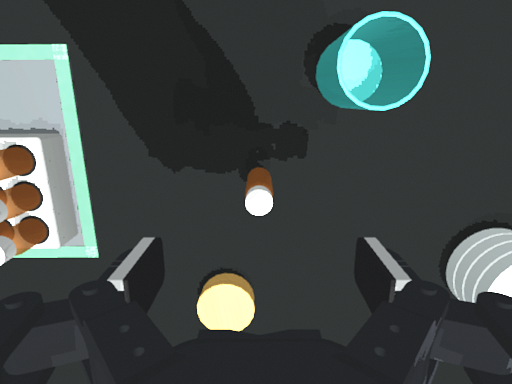

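The vial cap is at (258,201), i.e. (0.542,0.354), and the tin at (225,303) is well clear. Grasp it.

```bash
python3 -m inch '[{"delta_pos":[-0.013,0,0.1],"angular":[0,0,-0.011],"gripper":0},{"delta_pos":[0,0,0.12],"angular":[0,0,0],"gripper":0},{"delta_pos":[0,0,0.12],"angular":[0,0,0],"gripper":0},{"delta_pos":[0,0,0.06],"angular":[0,0,0],"gripper":0},{"delta_pos":[0,0,0.03],"angular":[0,0,0],"gripper":0},{"delta_pos":[0,0,0],"angular":[0,0,0],"gripper":0},{"delta_pos":[0,0,0],"angular":[0,0,0],"gripper":0.5},{"delta_pos":[0,0,0],"angular":[0,0,0],"gripper":1},{"delta_pos":[0,0,0],"angular":[0,0,0],"gripper":1},{"delta_pos":[0,0,0],"angular":[0,0,0],"gripper":1},{"delta_pos":[0,0,0],"angular":[0,0,0],"gripper":1},{"delta_pos":[0,0,0],"angular":[0,0,0],"gripper":1},{"delta_pos":[0,0,0],"angular":[0,0,0],"gripper":1},{"delta_pos":[0,0,0],"angular":[0,0,0],"gripper":1},{"delta_pos":[0,0,0],"angular":[0,0,0],"gripper":1}]' 25
python3 - <<'E'
from h import *
plan((.4755,.1182,.25),.086+1.5708)
s=arm.get_state(); c=eyes.capture('wrist'); f=c['frame']; cv2.imwrite('pics/w5.png',f[:,:,::-1])
m=cv2.inRange(f,(150,150,150),(255,255,255)); m[:200]=0
for ce,st in blobs(m,60): print(ce,st,(ray(c,ce,.075,s)-s['position']).round(4))
E
```

```text
time: 10.53
position: [0.5421, 0.3561, 0.1006]
ee_rot: [-0.045, 0.999, 0.0, 0.001]
wrist_force: [-1.2, -0.7, 6.3]
width: 0.0219
grip_force: 27.1
t 10.53 turn [0.0009 0.0015 0.0062] rows>= 1.0 shift [ 0.2892 -0.771  -0.4981] rows>= 7.0
[221.7 245.7] [211 225  22  46 545] [-0.0202 -0.0144 -0.0256]
[296.4 245.8] [286 225  22  46 551] [-0.0224  0.0099 -0.0256]
[258.8 296.2] [ 224  261   71   69 3384] [-0.0026 -0.0006 -0.0256]
[368.8 330.2] [353 319  30  22 417] [ 0.0076  0.0393 -0.0256]
[ 41.9 375.9] [ 21 364  52  20 614] [ 0.0381 -0.0773 -0.0256]
[476.1 375.9] [446 364  52  20 624] [ 0.0238  0.0824 -0.0256]
```

View pics/w5.png

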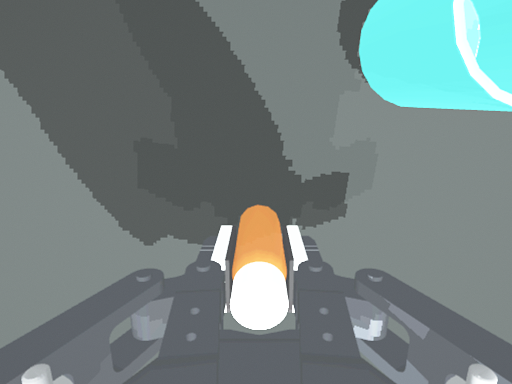

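The vial is held and centred at (258,296). Carry it to the front of the rack.

```bash
python3 -m inch '[{"delta_pos":[0,0,-0.06],"angular":[0,0,0.006],"gripper":1},{"delta_pos":[0,0,-0.12],"angular":[0,0,0],"gripper":1},{"delta_pos":[0,0,-0.12],"angular":[0,0,0],"gripper":1},{"delta_pos":[0.02,-0.03,-0.12],"angular":[0,0,0],"gripper":1},{"delta_pos":[0.03,-0.07,-0.078],"angular":[0,0,0],"gripper":1},{"delta_pos":[0.04,-0.1,0],"angular":[0,0,0],"gripper":1},{"delta_pos":[0.04,-0.12,0],"angular":[0,0,0],"gripper":1},{"delta_pos":[0.04,-0.12,0],"angular":[0,0,0],"gripper":1},{"delta_pos":[0.04,-0.12,0],"angular":[0,0,0],"gripper":1},{"delta_pos":[0.04,-0.1,0],"angular":[0,0,0],"gripper":1},{"delta_pos":[0.03,-0.07,0],"angular":[0,0,0],"gripper":1},{"delta_pos":[0.009,-0.041,0],"angular":[0,0,0],"gripper":1},{"delta_pos":[0,0,0],"angular":[0,0,0],"gripper":1},{"delta_pos":[0,0,0],"angular":[0,0,0],"gripper":1},{"delta_pos":[0,0,0],"angular":[0,0,0],"gripper":1}]'
python3 -c "
from h import *
plan((.4760,.1182,.1037),.086+1.5708)"
```

```text
time: 11.83
position: [0.4757, 0.1195, 0.2491]
ee_rot: [-0.044, 0.999, 0.0, 0.0]
wrist_force: [0.7, 0.2, -0.4]
width: 0.0226
grip_force: 26.6
t 11.83 turn [0.0011 0.0009 0.0023] rows>= 1.0 shift [-0.0007 -0.0045  0.4848] rows>= 4.0
```

```bash
python3 -m inch '[{"delta_pos":[-0.006,-0.0045,0.1],"angular":[0,0,0],"gripper":1},{"delta_pos":[0,0,0.12],"angular":[0,0,0],"gripper":1},{"delta_pos":[0,0,0.12],"angular":[0,0,0],"gripper":1},{"delta_pos":[0,0,0.08],"angular":[0,0,0],"gripper":1},{"delta_pos":[0,0,0.04],"angular":[0,0,0],"gripper":1},{"delta_pos":[0,0,0.015],"angular":[0,0,0],"gripper":1},{"delta_pos":[0,0,0.009],"angular":[0,0,0],"gripper":1},{"delta_pos":[0,0,0],"angular":[0,0,0],"gripper":1},{"delta_pos":[0,0,0],"angular":[0,0,0],"gripper":1}]'
python3 -m inch '[{"delta_pos":[0,0,0],"angular":[0,0,0],"gripper":0.65},{"delta_pos":[0,0,0],"angular":[0,0,0],"gripper":0.55},{"delta_pos":[0,0,0],"angular":[0,0,0],"gripper":0.4},{"delta_pos":[0,0,0],"angular":[0,0,0],"gripper":0},{"delta_pos":[0,0,0],"angular":[0,0,0],"gripper":0},{"delta_pos":[0,0,0],"angular":[0,0,0],"gripper":0},{"delta_pos":[0,0,-0.05],"angular":[0,0,0],"gripper":0},{"delta_pos":[0,0,-0.1],"angular":[0,0,0],"gripper":0},{"delta_pos":[0,0,-0.12],"angular":[0,0,0],"gripper":0},{"delta_pos":[0,0,-0.12],"angular":[0,0,0],"gripper":0},{"delta_pos":[0,0,-0.1],"angular":[0,0,0],"gripper":0},{"delta_pos":[0,0,0],"angular":[0,0,0],"gripper":0},{"delta_pos":[0,0,0],"angular":[0,0,0],"gripper":0}]'
python3 - <<'E'
from h import *
plan((.52,-.302,.25),.086+1.5708)
c=eyes.capture('top'); cv2.imwrite('pics/t2.png',cv2.resize(c['frame'][140:280,130:390,::-1],(780,420),interpolation=2))
E
```

```text
time: 12.58
position: [0.4779, 0.1179, 0.1045]
ee_rot: [-0.044, 0.999, 0.0, 0.001]
wrist_force: [-0.1, 0.5, -0.3]
width: 0.0222
grip_force: 26.8
time: 13.67
position: [0.4779, 0.117, 0.2526]
ee_rot: [-0.043, 0.999, 0.001, 0.002]
wrist_force: [-0.1, -0.0, 0.1]
width: 0.0855
grip_force: 0.0
t 13.67 turn [0.0015 0.0049 0.0002] rows>= 1.0 shift [-0.0199 -1.4035  0.0085] rows>= 11.0
```

View pics/t2.png

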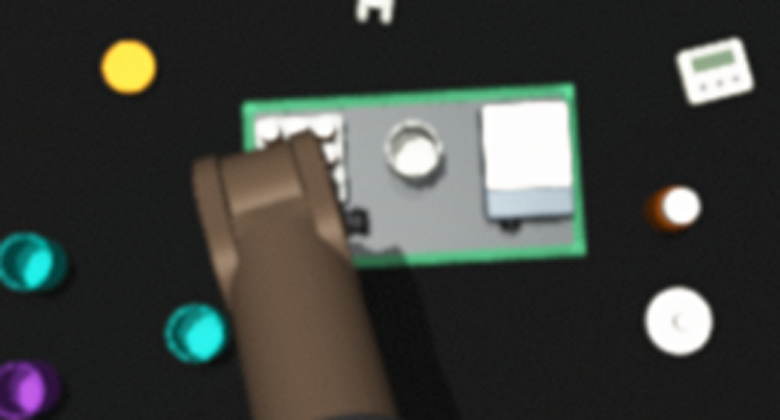

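The beaker stands upright mid-mat at crop (413,150); the arm hides the vial. Next, the bottle.

```bash
python3 -m inch '[{"delta_pos":[-0.01,-0.05,0],"angular":[0,0,0],"gripper":0},{"delta_pos":[-0.01,-0.09,0],"angular":[0,0,0],"gripper":0},{"delta_pos":[0,-0.12,0],"angular":[0,0,0],"gripper":0},{"delta_pos":[0,-0.12,0],"angular":[0,0,0],"gripper":0},{"delta_pos":[0,-0.12,0],"angular":[0,0,0],"gripper":0},{"delta_pos":[0,-0.12,0],"angular":[0,0,0],"gripper":0},{"delta_pos":[0,-0.12,0],"angular":[0,0,0],"gripper":0},{"delta_pos":[0,-0.12,0],"angular":[0,0,0],"gripper":0},{"delta_pos":[0,-0.12,0],"angular":[0,0,0],"gripper":0},{"delta_pos":[0,-0.12,0],"angular":[0,0,0],"gripper":0},{"delta_pos":[0,-0.12,0],"angular":[0,0,0],"gripper":0},{"delta_pos":[0,-0.1,0],"angular":[0,0,0],"gripper":0},{"delta_pos":[0,-0.05,0],"angular":[0,0,0],"gripper":0},{"delta_pos":[0,-0.033,0],"angular":[0,0,0],"gripper":0},{"delta_pos":[0,0,0],"angular":[0,0,0],"gripper":0},{"delta_pos":[0,0,0],"angular":[0,0,0],"gripper":0},{"delta_pos":[0,0,0],"angular":[0,0,0],"gripper":0},{"delta_pos":[0,0,0],"angular":[0,0,0],"gripper":0}]'
python3 - <<'E'
from h import *
plan((.5212,-.3022,.102),.086+1.5708)
s=arm.get_state(); c=eyes.capture('wrist'); f=c['frame']; cv2.imwrite('pics/w6.png',f[:,:,::-1])
m=cv2.inRange(f,(170,170,170),(255,255,255))
for ce,st in blobs(m,200): print(ce,st,ray(c,ce,.092,s).round(4),ray(c,ce,.005,s).round(4))
E
```

```text
time: 15.22
position: [0.5198, -0.3, 0.2507]
ee_rot: [-0.044, 0.999, 0.001, -0.0]
wrist_force: [0.0, 0.7, 0.4]
width: 0.0855
grip_force: 0.0
t 15.22 turn [0.0014 0.     0.0037] rows>= 1.0 shift [-0.0041 -0.0077  0.4956] rows>= 4.0
[280.1  42.1] [266  13  25  59 693] [ 0.4147 -0.2954  0.092 ] [ 0.4001 -0.2913  0.005 ]
[258.2 197. ] [ 236  175   45   43 1370] [ 0.5222 -0.3005  0.092 ] [ 0.5485 -0.2982  0.005 ]
[444.1 253.6] [ 385  223  109   80 5909] [ 0.5557 -0.1508  0.092 ] [ 0.5948 -0.0916  0.005 ]
[191.6 309.8] [ 156  288   75   54 1810] [ 0.6242 -0.3469  0.092 ] [ 0.6893 -0.3623  0.005 ]
```

View pics/w6.png

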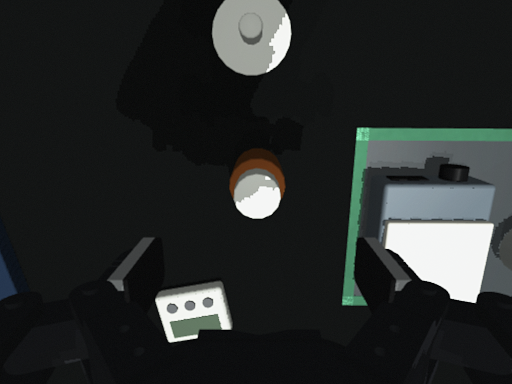

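The bottle cap is at (258,196), i.e. (0.522,-0.300); the cover disc is at (252,34) with its knob at (251,27); the timer at (193,312) is clear. Grasp the bottle.

```bash
python3 -m inch '[{"delta_pos":[-0.006,0,0.1],"angular":[0,0,0],"gripper":0},{"delta_pos":[0,0,0.12],"angular":[0,0,0],"gripper":0},{"delta_pos":[0,0,0.12],"angular":[0,0,0],"gripper":0},{"delta_pos":[0,0,0.09],"angular":[0,0,0],"gripper":0},{"delta_pos":[0,0,0.045],"angular":[0,0,0],"gripper":0},{"delta_pos":[0,0,0.02],"angular":[0,0,0],"gripper":0},{"delta_pos":[0,0,0],"angular":[0,0,0],"gripper":0},{"delta_pos":[0,0,0],"angular":[0,0,0],"gripper":1},{"delta_pos":[0,0,0],"angular":[0,0,0],"gripper":1},{"delta_pos":[0,0,0],"angular":[0,0,0],"gripper":1},{"delta_pos":[0,0,0],"angular":[0,0,0],"gripper":1},{"delta_pos":[0,0,0],"angular":[0,0,0],"gripper":1},{"delta_pos":[0,0,0],"angular":[0,0,0],"gripper":1},{"delta_pos":[0,0,0],"angular":[0,0,0],"gripper":1}]' 35
python3 -c "
from h import *
plan((.589,-.133,.25),.086+1.5708)"
```

```text
time: 16.43
position: [0.5219, -0.3022, 0.1039]
ee_rot: [-0.043, 0.999, -0.0, 0.001]
wrist_force: [-0.5, 1.2, 6.3]
width: 0.0472
grip_force: 35.2
t 16.43 turn [-0.0012  0.0028  0.0003] rows>= 1.0 shift [-0.2714  0.5426 -0.4871] rows>= 6.0
```

```bash
python3 -m inch '[{"delta_pos":[0,0,-0.06],"angular":[0,0,0],"gripper":1},{"delta_pos":[0,0,-0.12],"angular":[0,0,0],"gripper":1},{"delta_pos":[0,0,-0.12],"angular":[0,0,0],"gripper":1},{"delta_pos":[0,0,-0.12],"angular":[0,0,0],"gripper":1},{"delta_pos":[-0.03,0.05,-0.067],"angular":[0,0,0],"gripper":1},{"delta_pos":[-0.05,0.1,0],"angular":[0,0,0],"gripper":1},{"delta_pos":[-0.06,0.12,0],"angular":[0,0,0],"gripper":1},{"delta_pos":[-0.06,0.12,0],"angular":[0,0,0],"gripper":1},{"delta_pos":[-0.04,0.09,0],"angular":[0,0,0],"gripper":1},{"delta_pos":[-0.031,0.0626,0],"angular":[0,0,0],"gripper":1},{"delta_pos":[0,0,0],"angular":[0,0,0],"gripper":1},{"delta_pos":[0,0,0],"angular":[0,0,0],"gripper":1},{"delta_pos":[0,0,0],"angular":[0,0,0],"gripper":1}]'
python3 - <<'E'
from h import *
plan((.589,-.133,.1619),.086+1.5708)
s=arm.get_state(); c=eyes.capture('wrist'); f=c['frame']; cv2.imwrite('pics/w7.png',f[:,:,::-1])
E
```

```text
time: 17.52
position: [0.5877, -0.1336, 0.2488]
ee_rot: [-0.043, 0.999, -0.0, 0.0]
wrist_force: [0.6, 0.2, -2.4]
width: 0.047
grip_force: 36.9
t 17.52 turn [-0.001   0.0001 -0.0004] rows>= 1.0 shift [-0.0044  0.0017  0.2896] rows>= 3.0
```

View pics/w7.png

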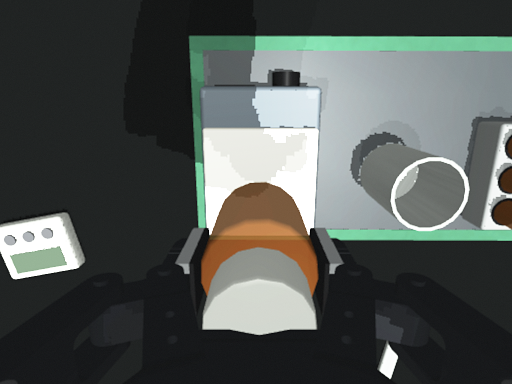

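The plate's front edge runs (203–319,128), the bottle base's near edge is at (259,182) and the beaker rim is centred at (429,194). I'll check these against the estimates.

```bash
python3 - <<'E'
from h import *
s=arm.get_state(); c=eyes.capture('wrist')
a,b=ray(c,(203,128),.058,s),ray(c,(319.5,128),.058,s); print(a,b,np.linalg.norm(a-b),(a+b)/2+.047*np.array([.9963,.0857,0]))
print('base near edge rel',ray(c,(259,182),s['position'][2]-.1039,s)-s['position'])
print('beaker',ray(c,(429,194),.083,s), ray(c,(391,194),.083,s), ray(c,(468,194),.083,s))
E
```

```text
[ 0.54570264 -0.18339564  0.058     ] [ 0.53786369 -0.09003853  0.058     ] 0.09368563851131609 [ 0.58860926 -0.13268919  0.058     ]
base near edge rel [-0.02291593 -0.00232826 -0.1039    ]
beaker [ 0.57879313 -0.00437362  0.083     ] [ 0.581238   -0.03345284  0.083     ] [0.57628425 0.02546703 0.083     ]
```

Everything agrees within 1–2 mm. Place the bottle.

```bash
python3 -m inch '[{"delta_pos":[-0.003,0.002,0.08],"angular":[0,0,0],"gripper":1},{"delta_pos":[0,0,0.1],"angular":[0,0,0],"gripper":1},{"delta_pos":[0,0,0.06],"angular":[0,0,0],"gripper":1},{"delta_pos":[0,0,0.03],"angular":[0,0,0],"gripper":1},{"delta_pos":[0,0,0.012],"angular":[0,0,0],"gripper":1},{"delta_pos":[0,0,0.006],"angular":[0,0,0],"gripper":1},{"delta_pos":[0,0,0],"angular":[0,0,0],"gripper":1},{"delta_pos":[0,0,0],"angular":[0,0,0],"gripper":1}]'
python3 -m inch '[{"delta_pos":[0,0,0],"angular":[0,0,0],"gripper":0.35},{"delta_pos":[0,0,0],"angular":[0,0,0],"gripper":0.25},{"delta_pos":[0,0,0],"angular":[0,0,0],"gripper":0.15},{"delta_pos":[0,0,0],"angular":[0,0,0],"gripper":0},{"delta_pos":[0,0,0],"angular":[0,0,0],"gripper":0},{"delta_pos":[0,0,0],"angular":[0,0,0],"gripper":0},{"delta_pos":[0,0,-0.05],"angular":[0,0,0],"gripper":0},{"delta_pos":[0,0,-0.1],"angular":[0,0,0],"gripper":0},{"delta_pos":[0,0,-0.12],"angular":[0,0,0],"gripper":0},{"delta_pos":[0,0,-0.12],"angular":[0,0,0],"gripper":0},{"delta_pos":[0,0,0],"angular":[0,0,0],"gripper":0},{"delta_pos":[0,0,0],"angular":[0,0,0],"gripper":0}]'
python3 -c "
from h import *
plan((.394,-.318,.2),.086+1.5708)"
```

```text
time: 18.28
position: [0.5896, -0.1324, 0.1632]
ee_rot: [-0.043, 0.999, -0.0, 0.001]
wrist_force: [0.7, 0.2, -1.3]
width: 0.047
grip_force: 37.0
time: 19.28
position: [0.59, -0.1323, 0.2814]
ee_rot: [-0.043, 0.999, -0.0, 0.002]
wrist_force: [0.2, 0.1, -0.6]
width: 0.0851
grip_force: 0.0
t 19.28 turn [-0.0012  0.0061  0.0003] rows>= 1.0 shift [ 0.7042 -0.5605  0.2714] rows>= 7.0
```

```bash
python3 -m inch '[{"delta_pos":[0.05,-0.04,0],"angular":[0,0,0],"gripper":0},{"delta_pos":[0.09,-0.07,0],"angular":[0,0,0],"gripper":0},{"delta_pos":[0.1,-0.08,0],"angular":[0,0,0],"gripper":0},{"delta_pos":[0.1,-0.08,0.02],"angular":[0,0,0],"gripper":0},{"delta_pos":[0.1,-0.08,0.05],"angular":[0,0,0],"gripper":0},{"delta_pos":[0.1,-0.08,0.05],"angular":[0,0,0],"gripper":0},{"delta_pos":[0.09,-0.07,0.05],"angular":[0,0,0],"gripper":0},{"delta_pos":[0.05,-0.04,0.05],"angular":[0,0,0],"gripper":0},{"delta_pos":[0.024,-0.02,0.05],"angular":[0,0,0],"gripper":0},{"delta_pos":[0,0,0],"angular":[0,0,0],"gripper":0},{"delta_pos":[0,0,0],"angular":[0,0,0],"gripper":0},{"delta_pos":[0,0,0],"angular":[0,0,0],"gripper":0},{"delta_pos":[0,0,0],"angular":[0,0,0],"gripper":0}]'
python3 - <<'E'
from h import *
plan((.394,-.318,.083),.086+1.5708)
s=arm.get_state(); c=eyes.capture('wrist'); f=c['frame']; cv2.imwrite('pics/w8.png',f[:,:,::-1])
E
```

```text
time: 20.37
position: [0.3943, -0.3169, 0.1985]
ee_rot: [-0.044, 0.999, -0.0, 0.001]
wrist_force: [0.5, -0.2, -0.2]
width: 0.0859
grip_force: 0.0
t 20.37 turn [-0.0003  0.0013  0.0029] rows>= 1.0 shift [ 0.0014 -0.0036  0.3852] rows>= 3.0
```

View pics/w8.png

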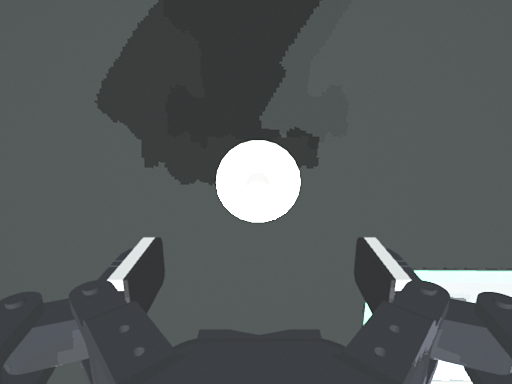

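The cover disc is centred at (258,181), radius 42 px, with the knob faintly visible in its middle.

```bash
python3 - <<'E'
from h import *
s=arm.get_state(); c=eyes.capture('wrist'); m=cv2.inRange(c['frame'],(200,200,200),(255,255,255)); m[:120]=0; m[230:]=0
e=cv2.minEnclosingCircle(cv2.findNonZero(m)); p=ray(c,e[0],.005,s); print(e,p,2*e[1]*np.linalg.norm(ray(c,(260,181),.005,s)-ray(c,(259,181),.005,s)))
plan((p[0],p[1],.083),.086+1.5708)
E
```

```text
((258.0, 181.0), 42.450069427490234) [ 0.39345913 -0.3182277   0.005     ] 0.07214589971208216
t 20.47 turn [-0.0006  0.0015  0.0028] rows>= 1.0 shift [ 0.0027 -0.0038  0.3854] rows>= 3.0
```

```bash
python3 -m inch '[{"delta_pos":[0.002,-0.004,0.08],"angular":[0,0,0],"gripper":0},{"delta_pos":[0,0,0.12],"angular":[0,0,0],"gripper":0},{"delta_pos":[0,0,0.1],"angular":[0,0,0],"gripper":0},{"delta_pos":[0,0,0.055],"angular":[0,0,0],"gripper":0},{"delta_pos":[0,0,0.03],"angular":[0,0,0],"gripper":0},{"delta_pos":[0,0,0],"angular":[0,0,0],"gripper":0},{"delta_pos":[0,0,0],"angular":[0,0,0],"gripper":0.5},{"delta_pos":[0,0,0],"angular":[0,0,0],"gripper":1},{"delta_pos":[0,0,0],"angular":[0,0,0],"gripper":1},{"delta_pos":[0,0,0],"angular":[0,0,0],"gripper":1},{"delta_pos":[0,0,0],"angular":[0,0,0],"gripper":1},{"delta_pos":[0,0,0],"angular":[0,0,0],"gripper":1},{"delta_pos":[0,0,0],"angular":[0,0,0],"gripper":1},{"delta_pos":[0,0,0],"angular":[0,0,0],"gripper":1},{"delta_pos":[0,0,0],"angular":[0,0,0],"gripper":1}]' 30
python3 -c "
from h import *
plan((.579,-.004,.3),.086+1.5708)"
```

```text
time: 21.72
position: [0.3928, -0.3191, 0.0832]
ee_rot: [-0.043, 0.999, -0.0, 0.001]
wrist_force: [-0.4, 0.9, 7.5]
width: 0.0185
grip_force: 29.0
t 21.72 turn [-0.0006  0.0013  0.0003] rows>= 1.0 shift [-0.7084  0.993  -0.7225] rows>= 11.0
```

```bash
python3 -m inch '[{"delta_pos":[0,0,-0.05],"angular":[0,0,0],"gripper":1},{"delta_pos":[0,0,-0.11],"angular":[0,0,0],"gripper":1},{"delta_pos":[0,0,-0.12],"angular":[0,0,0],"gripper":1},{"delta_pos":[0,0,-0.12],"angular":[0,0,0],"gripper":1},{"delta_pos":[0,0,-0.12],"angular":[0,0,0],"gripper":1},{"delta_pos":[-0.02,0.03,-0.12],"angular":[0,0,0],"gripper":1},{"delta_pos":[-0.05,0.07,-0.0825],"angular":[0,0,0],"gripper":1},{"delta_pos":[-0.07,0.1,0],"angular":[0,0,0],"gripper":1},{"delta_pos":[-0.07,0.1,0],"angular":[0,0,0],"gripper":1},{"delta_pos":[-0.07,0.1,0],"angular":[0,0,0],"gripper":1},{"delta_pos":[-0.07,0.1,0],"angular":[0,0,0],"gripper":1},{"delta_pos":[-0.07,0.1,0],"angular":[0,0,0],"gripper":1},{"delta_pos":[-0.07,0.1,0],"angular":[0,0,0],"gripper":1},{"delta_pos":[-0.07,0.1,0],"angular":[0,0,0],"gripper":1},{"delta_pos":[-0.07,0.1,0],"angular":[0,0,0],"gripper":1},{"delta_pos":[-0.05,0.06,0],"angular":[0,0,0],"gripper":1},{"delta_pos":[-0.028,0.033,0],"angular":[0,0,0],"gripper":1},{"delta_pos":[0,0,0],"angular":[0,0,0],"gripper":1},{"delta_pos":[0,0,0],"angular":[0,0,0],"gripper":1},{"delta_pos":[0,0,0],"angular":[0,0,0],"gripper":1}]'
python3 - <<'E'
from h import *
plan((.579,-.004,.167),.086+1.5708)
s=arm.get_state(); c=eyes.capture('wrist'); f=c['frame']; cv2.imwrite('pics/w9.png',f[:,:,::-1])
E
```

```text
time: 23.38
position: [0.5778, -0.0057, 0.2992]
ee_rot: [-0.042, 0.999, -0.001, -0.0]
wrist_force: [-0.0, -0.4, -0.2]
width: 0.0189
grip_force: 29.5
t 23.38 turn [-0.0013 -0.0009 -0.0023] rows>= 1.0 shift [-0.0046  0.0053  0.4408] rows>= 4.0
```

View pics/w9.png

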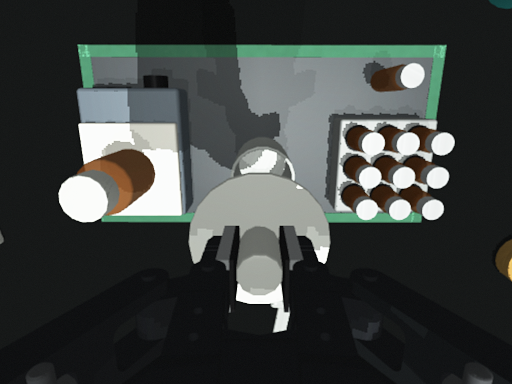

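The vial cap is at (411,76), standing upright in front of the rack. The bottle cap on the plate is at (84,198), and the held disc's near edge is at (259,173). Compute the offsets.

```bash
python3 - <<'E'
from h import *
s=arm.get_state(); c=eyes.capture('wrist'); P=s['position']
X=np.array([.9963,.0857,0]);Y=np.array([-.0857,.9963,0]);O=np.array([.578,-.0036,0])
mf=lambda p:((p-O)@X).round(4).item(),
def show(n,u,z): p=ray(c,u,z,s); print(n,p.round(4),'mat',((p-O)@X).round(4),((p-O)@Y).round(4))
show('vial',(411.5,75.5),.078); show('bottle',(84,198),.150); show('rackmid',(403,174),.084)
for n,u in (('near',(259,173)),('left',(188,232)),('right',(330.5,232))): print(n,((ray(c,u,P[2]-.0782,s)-P)@np.c_[X,Y]).round(4))
show('rim near?',(264,145),.083)
E
```

```text
vial [0.4792 0.1174 0.078 ] mat -0.0881 0.129
bottle [ 0.5885 -0.1314  0.15  ] mat -0.0005 -0.1282
rackmid [0.5645 0.1247 0.084 ] mat -0.0025 0.129
near [-0.034  -0.0003]
left [-0.0039 -0.0358]
right [-0.0037  0.0353]
rim near? [ 0.5487 -0.0042  0.083 ] mat -0.0292 0.0019
```

```bash
python3 -m inch '[{"delta_pos":[0.002,0.005,0.08],"angular":[0,0,0],"gripper":1},{"delta_pos":[0,0,0.12],"angular":[0,0,0],"gripper":1},{"delta_pos":[0,0,0.1],"angular":[0,0,0],"gripper":1},{"delta_pos":[0,0,0.07],"angular":[0,0,0],"gripper":1},{"delta_pos":[0,0,0.04],"angular":[0,0,0],"gripper":1},{"delta_pos":[0,0,0.02],"angular":[0,0,0],"gripper":1},{"delta_pos":[0,0,0.01],"angular":[0,0,0],"gripper":1},{"delta_pos":[0,0,0],"angular":[0,0,0],"gripper":1},{"delta_pos":[0,0,0],"angular":[0,0,0],"gripper":1},{"delta_pos":[0,0,0],"angular":[0,0,0],"gripper":1}]'
```

```text
time: 24.32
position: [0.5783, -0.0025, 0.1684]
ee_rot: [-0.043, 0.999, 0.0, 0.001]
wrist_force: [0.3, -0.6, -0.6]
width: 0.0191
grip_force: 29.5
```

```bash
python3 -m inch '[{"delta_pos":[0.002,-0.003,0.004],"angular":[0,0,0],"gripper":1},{"delta_pos":[0,0,0],"angular":[0,0,0],"gripper":1},{"delta_pos":[0,0,0],"angular":[0,0,0],"gripper":1}]'
python3 -m inch '[{"delta_pos":[0,0,0],"angular":[0,0,0],"gripper":0.7},{"delta_pos":[0,0,0],"angular":[0,0,0],"gripper":0.6},{"delta_pos":[0,0,0],"angular":[0,0,0],"gripper":0.4},{"delta_pos":[0,0,0],"angular":[0,0,0],"gripper":0.2},{"delta_pos":[0,0,0],"angular":[0,0,0],"gripper":0.1},{"delta_pos":[0,0,0],"angular":[0,0,0],"gripper":0.1},{"delta_pos":[0,0,-0.05],"angular":[0,0,0],"gripper":0.1},{"delta_pos":[0,0,-0.1],"angular":[0,0,0],"gripper":0.1},{"delta_pos":[0,0,-0.12],"angular":[0,0,0],"gripper":0},{"delta_pos":[0,0,-0.12],"angular":[0,0,0],"gripper":0},{"delta_pos":[0,0,-0.06],"angular":[0,0,0],"gripper":0},{"delta_pos":[0,0,0],"angular":[0,0,0],"gripper":0},{"delta_pos":[0,0,0],"angular":[0,0,0],"gripper":0},{"delta_pos":[0,0,0],"angular":[0,0,0],"gripper":0}]'
python3 - <<'E'
from h import *
s=arm.get_state(); c=eyes.capture('wrist'); cv2.imwrite('pics/w10.png',c['frame'][:,:,::-1])
f=eyes.capture('scene'); cv2.imwrite('pics/s10.png',cv2.resize(f['frame'][120:280,130:430,::-1],(750,400),interpolation=2))
np.savez('w10',f=c['frame'],p=s['position'],r=s['ee_rot'])
E
```

```text
time: 24.57
position: [0.5773, -0.0034, 0.1664]
ee_rot: [-0.043, 0.999, -0.0, 0.0]
wrist_force: [0.1, 0.0, -0.7]
width: 0.0187
grip_force: 29.5
time: 25.73
position: [0.5767, -0.0033, 0.3003]
ee_rot: [-0.043, 0.999, 0.0, -0.001]
wrist_force: [0.5, 0.5, -0.1]
width: 0.0854
grip_force: 0.0
```

View pics/w10.png

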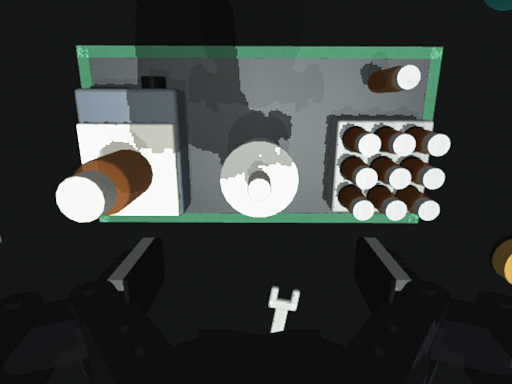

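View pics/s10.png

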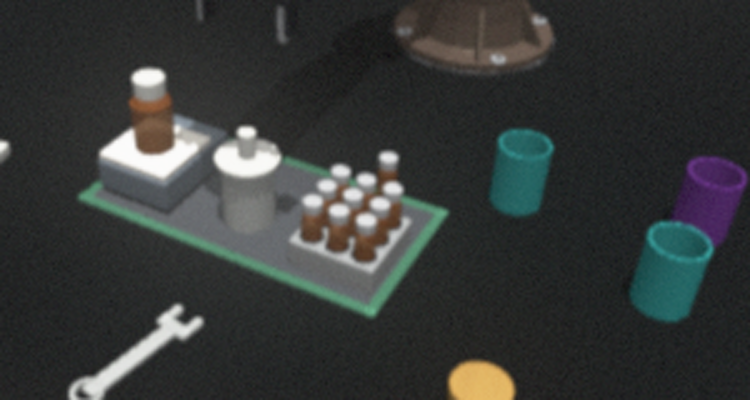

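The cover lies flat and centred on the beaker (wrist disc centre (259,179); scene crop (248,155)). Bottle, beaker and vial stand upright, and the gripper is clear. One numeric check, then hand in.

```bash
python3 - <<'E'
from h import *
s=arm.get_state(); c=eyes.capture('wrist')
p=ray(c,(259,179),.088,s); print(p); d=np.hypot(*(p[:2]-[.5788,-.0042])); print(d)
if d<.006: print(arm.job_done())
E
```

```text
[ 0.57749901 -0.00344514  0.088     ]
0.001504123054047641
the job is handed in; nothing more can be done
None
```

The job is handed in at about 26 s: bottle on the plate, beaker mid-mat with its cover flat on the rim (about 1.5 mm off centre), vial squarely in front of the rack with a gap of about 3 cm, all upright and released; the wrench, tin and timer were not touched.

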